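Load a chamber slide behind the imager's spring gate

TASK

On the steel tray, the amber bottle stands too close to the blue-lidded chamber slide for it to be picked up: lift the bottle aside, then load the blue-lidded slide into the white imager's slide holder by pushing the orange spring gate back with the slide's end, lowering the slide flat into the bay and letting the gate press its other end fully home under the fixed metal lip. Finish with the bottle standing upright back on the blue spot in the tray's middle. Keep the slide lid up and roughly level throughout, do not tip the bottle over, and leave everything else where it is.

Things in the scene. Friction and masses are not known exactly. Their poses are not given: they have to be found in the camera images.
- blue_slide: Chamber slide to load, blue lid. Glass base 25 (x) x 76 (y) x 4 mm; centred on it the well block with lid, 26 (x) x 54 (y), 4 to 17 mm high, so the bare base sticks out 11 mm at both y ends. Origin: centre of the underside, z up. About 30 g. Either end may go to the gate. Grip it across the 26 mm width; the bottle stands about 5 mm beside it
- orange_slide: The same kind of slide with an orange lid, in the other place on the tray; leave it there. Same size and origin
- bottle: Amber bottle, 100 mm tall, about 150 g (may vary): body 50 mm diameter up to 62 mm, narrowing to a neck; black cap 28 mm diameter from 77 to 101 mm, which is the place to grip it. Origin: centre of the underside, z up. Starts on the tray's blue spot
- tray: Steel tray, fixed, 150 (x) x 170 (y) mm, floor 4 mm and rim 8 mm above the table. Origin: centre of the underside. The slides lie 43 mm either side of its middle along x, lengths nearly along y; either may be on either side. Tray and imager may change sides of the table
- spot (a point): Centre of the blue spot (60 mm diameter) in the middle of the tray, on its floor; axes as the tray's
- imager: White imager, fixed, 240 (x) x 200 (y) mm, deck 80 mm above the table, black stage 110 x 150 mm on it with its surface 85 mm above the table. Origin: centre of the underside. A lamp column 26 x 30 mm, centred at (98, 78) mm, rises to 200 mm above the table. The slide holder is on the stage
- bay (a point): Where the centre of a seated slide's underside lies, on the bay floor 85 mm above the table; axes as the imager's, slide length along y. Four guides 3.5 mm high, inner faces at x = +-14.5 mm, only at y -37 to -25 and 24 to 36 mm, leave the middle free for fingers. The gate is at the +y end: its face at y = +30 mm when the bay is empty
- lip (a point): Middle of the edge of the metal lip at the bay's -y end, on its underside: 34 mm from the bay point along -y, 6 mm above the floor. The lip's top is 9 mm above the floor; under it the fixed stop's face is 4 mm further, at y = -38 mm. So a slide must hold the gate back more than 12 mm to get down past the lip, then goes home towards -y
- gate (a joint): Spring gate: 0 closed, grows to 0.022 m as its face is pushed to bay +y. Spring about 2.4 N at 0, plus 0.2 N per mm. Reads 0.008 with a slide seated. It springs back when let go
- gate_face (a point): Middle of the orange gate's upright face (24 mm wide, from 2 to 30 mm above the bay floor), 12 mm above the floor; moves with the gate
- vial: Bystander: glass vial with green cap, 22 mm diameter, 40 mm tall, standing in the tray; origin under its centre
- lens_cap: Bystander: black disc 34 mm diameter, 10 mm high, on the imager's deck; origin under its centre
- dishes: Bystander: two stacked culture dishes, 57 mm diameter, 28 mm high; origin under the centre
- tip_box: Bystander: grey and green box 85 (x) x 120 (y) x 60 mm; origin under its centre
- beaker: Bystander: open beaker 68 mm diameter, 85 mm tall; origin under its centre
- jar: Bystander: small jar, 44 mm diameter, 60 mm tall, red lid; origin under its centre

How it is judged:
On the way, in this order (a step that is already met when the one before it is completed fails the run):
1. the bottle is moved off the blue spot, at least 45 mm from its centre (horizontal distance between bottle and spot above 0.045 m), for 0.2 s.
2. the blue slide's end holds the spring gate back: gate at least 10 mm open, pressed by the slide, the slide over the bay (value of joint gate above 0.01 m and contact force between blue_slide and gate above 0.5 N and horizontal distance between blue_slide and bay below 0.03 m), for 0.1 s.
3. the blue slide lies home in the bay, under the lip and pressed by the gate (x of blue_slide in the frame of bay between -0.004 and 0.004 m and y of blue_slide in the frame of bay between -0.0035 and 0.0035 m and z of blue_slide in the frame of bay between -0.003 and 0.003 m and angle between blue_slide's own z axis and vertical below 0.06 rad and angle between the y axis of blue_slide and the y axis of bay, either way round below 0.12 rad and value of joint gate between 0.004 and 0.0115 m), for 0.2 s.
At the end, for the whole second after the job is handed in: The blue slide lies flat in the bay (within 4 mm across, 3.5 mm along and 3 mm in height of the bay point, in line within 0.12 rad), its end under the lip and the gate pressing on it (gate 4 to 11.5 mm); the bottle stands upright on the tray within 15 mm of the spot's centre; both at rest (all of step 3 and contact force between blue_slide and gate above 0.5 N and linear speed of each of blue_slide, bottle below 0.02 m/s and horizontal distance between bottle and spot below 0.015 m and z of bottle in the frame of spot below 0.004 m and angle between bottle's own z axis and vertical below 0.08 rad); the robot touches nothing.
It fails at once if the blue slide is tilted more than 0.4 rad (about 23 degrees) (angle between blue_slide's own z axis and vertical above 0.4 rad).
It fails at once if the bottle is tipped over (more than 0.7 rad) (angle between bottle's own z axis and vertical above 0.7 rad).
It fails at once if the orange slide is moved more than 15 mm (distance of orange_slide from where it was at the start of the episode above 0.015 m).
It fails at once if a bystander (vial, lens cap, dishes, tip box, beaker, jar) is moved more than 25 mm (distance of any of vial, lens_cap, dishes, tip_box, beaker, jar from where it was at the start of the episode above 0.025 m).
It also fails if it takes over 72 s, if anything falls off the work surface, if the arm or the gripper's body presses on something with over 40 N, if the wrist force passes 120 N, or if a joint passes its speed limit or range.

ROBOT

A 7-joint arm with a two-finger parallel gripper is mounted at the origin on the work surface. World frame = base frame: x ahead of the robot, y to its left, z up, the work surface at z = 0. Lengths are in m, angles in rad, forces in N, time in s.
With the tool pointing down it reaches from about 0.425 to 0.875 m from the base axis. Payload 4.7 kg.
Tool frame: the origin (TCP) lies midway between the tips of the shut fingers; the grasp point (between the pads) lies 19 mm behind it; x points along the fingers, z is the direction in which the jaws open and shut, and the axes are right-handed (so a half turn about x gives the same grasp; the last joint's range is limited). The gripper opens to 87 mm and grips with 3 to 60 N. Pads are 19 mm wide; open, the fingers measure 117 mm over their backs; the gripper's body (75 mm by 190 mm) begins 51 mm behind the grasp point.
Start: joints at [1.314, 0.321, -0.07, 1.45, 0.023, 1.371, -0.057], TCP at [0.174, -0.626, 0.223] pointing down, gripper open.
Joint ranges: [-2.86, 2.86], [-0.3, 2.09], [-1.38, 1.24], [0.06, 2.45], [-1.56, 4.7], [0.09, 2.05], [-2.69, 2.69]. Speed limits (rad/s): [2.57, 2.57, 3.14, 3.14, 3.14, 3.14, 3.14].

INTERFACE

Orientations are given as a rotation vector (axis times angle).
In Python, from bench import ctrl gives the robot as it stands.
- The arm moves only by the shell command python3 -m pendant 'ROWS' [OPENING] [FORCE]. ROWS is JSON, a list of rows, each an object with "travel": the shift along the tool's x, y, z in m, a list of three; "twist": the turn about the tool's x in rad. In form: [{"travel": [x, y, z], "twist": twist}, ...]. A call has 1 to 10 rows; each row is the pose to reach, as a shift and turn from the pose measured when the call began, along the tool's axes at that moment; what a row does not reach only later rows make up. A row lasts 1/8 s, in which the tool goes at most 62.5 mm and 10.7 degrees, less where a joint would pass 70% of its speed; a pose out of reach is approached as far as the arm can. A call with a gripper value outside its range is refused whole. OPENING is the opening, from -1 (shut) to 1 (fully open), so that 0 is half open, set as the call begins (- or left out, the last holds). The fingers move at their own pace and stop on an object; FORCE is the grip in N (left out, the last holds). Time passes only in rows, so rows that repeat a pose let the fingers close. It gives the time, the measured TCP pose, the force and the opening at its end, in the units of the state.
- ctrl.get_state(): the state, without advancing time (a new reading comes with each control period).
- ctrl.get_image(name): name is "side" or "top"; returns the picture (420x560x3 uint8, red, green, blue); there is no depth.
- ctrl.camera_model(name): a dict with "K" (3x3 intrinsics, pixels), "rvec" (rotation vector, rad) and "tvec" (3), from world to camera coordinates, as OpenCV has them. Camera axes: x right, y down, z forward; pixel columns grow to the right and rows downward; lengths in m; the calibration is good to about 2 mm. A picture is of the moment at which its call begins. camera_model takes no time and is no camera call.
- ctrl.close_job(): hands the job in, once; it reports no verdict.
The state is a dict: "time": time; "joint_positions": joint angles; "qd": joint speeds; "joint_torque": joint torques, N m; "position": TCP position; "tool_rot": TCP orientation; "ft_force": force on the tool from outside, world axes, zero at the start; "torque": the same for the moment, N m; "grip_width": opening from 0.0 (shut) to 1.0 (fully open).
Only numpy, scipy, OpenCV 4.12 (cv2) and the standard library are available. Lean on these libraries where they do the work, as an engineer would, in place of code of your own. Each camera call takes 0.05 s, during which the arm holds its last target.

## Working session

There is one attempt and no reset: what is moved stays moved. The work goes in short steps, Python scripts to look and compute and a shell command to move; the robot and the scene stay as the last step left them, time stands still between calls to the robot, and variables do not carry over. Pictures are saved under pics/ and viewed, and the job is handed in when it is done.

```bash
ls; mkdir -p pics
cat > h.py <<'E'
import numpy as np, cv2
from bench import ctrl
def cam(n):
    m=ctrl.camera_model(n); K=np.array(m['K'],float); R=cv2.Rodrigues(np.array(m['rvec'],float))[0]; t=np.array(m['tvec'],float).ravel(); return K,R,t
def px2w(n,u,v,z):
    K,R,t=cam(n); d=R.T@np.linalg.inv(K)@np.array([u,v,1.]); c=-R.T@t
    return c+d*(z-c[2])/d[2]
def w2px(n,p):
    K,R,t=cam(n); q=K@(R@np.array(p,float)+t); return q[:2]/q[2]
def snap(n,f):
    im=ctrl.get_image(n); cv2.imwrite('pics/'+f,cv2.cvtColor(im,cv2.COLOR_RGB2BGR)); return im
E
python3 - <<'E'
from h import *
print(ctrl.get_state())
for n in('side','top'):
    print(n,cam(n)); snap(n,n+'0.png')
E
```

```text
pics
{'time': 0.0, 'joint_positions': array([ 1.31408202,  0.32182943, -0.0700707 ,  1.45167601,  0.02259266,
        1.37080641, -0.05692043]), 'qd': array([-0.00053124,  0.00150403,  0.00160366,  0.0003117 , -0.00137447,
        0.00078711, -0.00060141]), 'joint_torque': array([ 1.49911205e-05, -4.91287529e+01, -4.03597103e-01, -3.12532425e+01,
       -6.38019713e-02,  4.37625451e-02,  1.61838766e-04]), 'position': array([ 0.17368155, -0.62578625,  0.22145672]), 'tool_rot': array([ 1.00856945,  1.32685912, -1.0067522 ]), 'ft_force': array([-0.08915186, -0.11705752, -0.94272622]), 'torque': array([ 0.00121665,  0.00092169, -0.00708703]), 'grip_width': 0.9981479541718491}
side (array([[444.10856089,   0.        , 279.84210389],
       [  0.        , 444.10856089, 209.28183112],
       [  0.        ,   0.        ,   1.        ]]), array([[ 0.94410469, -0.32951957, -0.00912133],
       [-0.23536506, -0.65445356, -0.71853589],
       [ 0.23080215,  0.68051994, -0.69543006]]), array([-0.50925781,  0.2206317 ,  1.2128877 ]))
top (array([[390.49763976,   0.        , 273.42127   ],
       [  0.        , 390.49763976, 205.7893164 ],
       [  0.        ,   0.        ,   1.        ]]), array([[-0.01379519, -0.9997912 , -0.01507485],
       [-0.98510735,  0.01617361, -0.17117807],
       [ 0.17138614,  0.01248891, -0.98512477]]), array([0.01967255, 0.54791527, 1.19719277]))
```

View pics/side0.png

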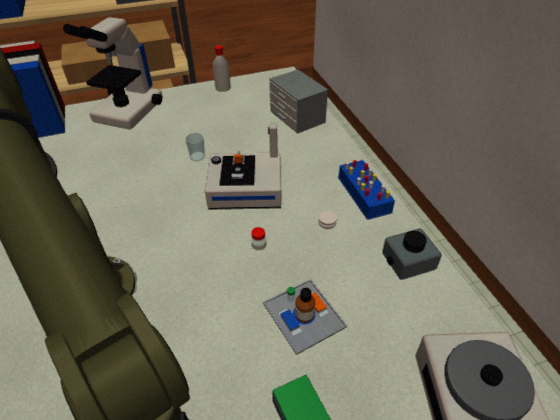

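View pics/top0.png

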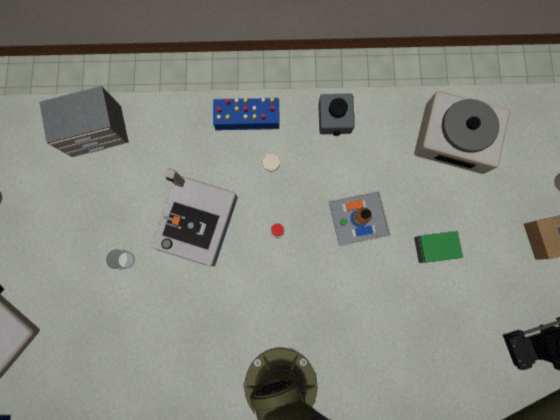

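The side view shows the imager at about (243,180) and the tray at (305,315), with the blue slide on the robot's near side of the bottle. The top view has the imager at (195,222) and the tray at (359,218). I'll zoom in on both.

Run:
```python
import cv2
t=cv2.imread('pics/top0.png'); s=cv2.imread('pics/side0.png')
def z(im,x,y,w,h,k,f): cv2.imwrite('pics/'+f,cv2.resize(im[y:y+h,x:x+w],None,fx=k,fy=k,interpolation=cv2.INTER_CUBIC))
z(t,320,180,80,75,8,'tt.png'); z(t,145,165,100,105,5.7,'ti.png')
z(s,255,270,100,85,7,'st.png'); z(s,200,115,90,100,6,'si.png')
```

```text
(no output)
```

View pics/tt.png

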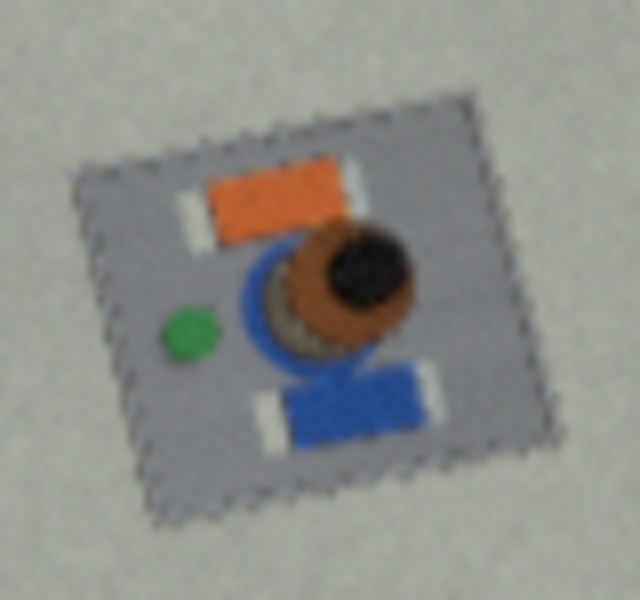

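View pics/ti.png

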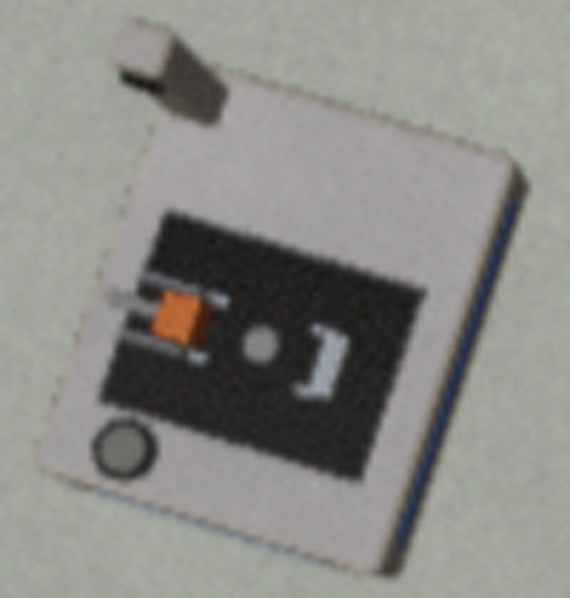

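View pics/st.png

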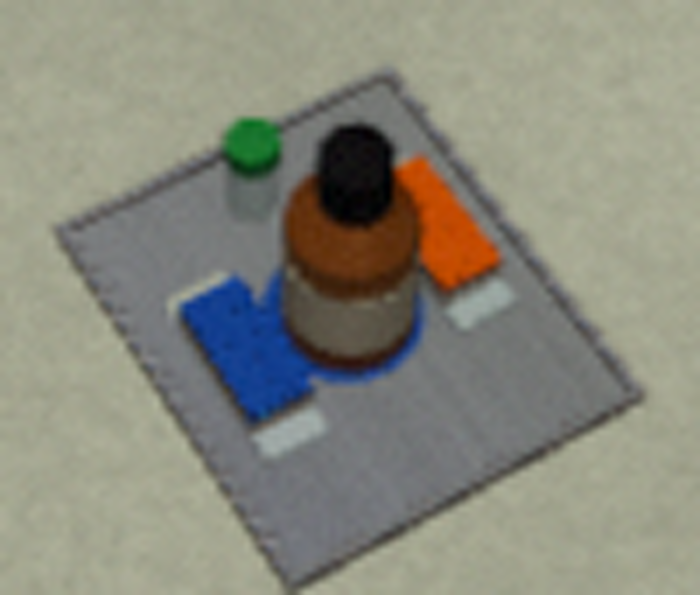

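View pics/si.png

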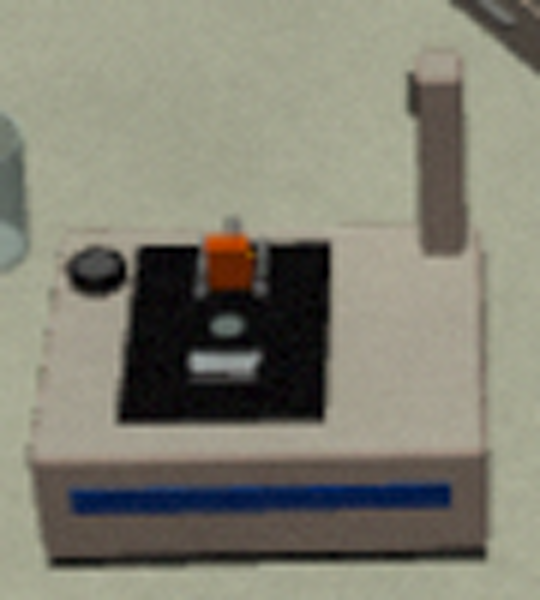

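```bash
cat > fit.py <<'E'
from h import *
from scipy.optimize import least_squares
def U(x0,y0,k,p): return (x0+(p[0]+.5)/k-.5, y0+(p[1]+.5)/k-.5)
def fit(obs,x0):
    # obs: list of (cam,uv, local xyz) ; yaw pose
    def r(q):
        c,s=np.cos(q[2]),np.sin(q[2]); o=[]
        for n,uv,l in obs:
            o+=list(w2px(n,(q[0]+c*l[0]-s*l[1],q[1]+s*l[0]+c*l[1],l[2]))-np.array(uv))
        return o
    s=least_squares(r,x0,loss='soft_l1'); return s.x,np.array(r(s.x)).reshape(-1,2)
E
python3 - <<'E'
from fit import *
T=lambda x,y:U(320,180,8,(x,y)); I=lambda x,y:U(145,165,5.7,(x,y)); S=lambda x,y:U(255,270,7,(x,y)); J=lambda x,y:U(200,115,6,(x,y))
for n in('side','top'):
    K,R,t=cam(n); print(n,'cam at',-R.T@t)
# tray: local corners at rim z .008, yaw ~+11deg
a,b=.075,.085
o=[('top',T(75,170),(a,b,.008)),('top',T(475,93),(a,-b,.008)),('top',T(562,442),(-a,-b,.008)),('top',T(152,522),(-a,b,.008)),
('side',S(60,230),(-a,b,.008)),('side',S(390,72),(a,b,.008)),('side',S(642,397),(a,-b,.008)),('side',S(292,590),(-a,-b,.008))]
q,r=fit(o,[.6,-.25,.19]); print('tray',q.round(4)); print(r.round(1).tolist())
for k in('top','side'):
    q,r=fit([x for x in o if x[0]==k],[.6,-.25,.19]); print(k,q.round(4))
# imager deck
a,b,z=.12,.1,.08
d=[('top',I(523,160),(a,-b,z)),('top',I(388,572),(-a,-b,z)),('top',I(42,470),(-a,b,z)),
('side',J(33,460),(-a,-b,z)),('side',J(485,455),(a,-b,z)),('side',J(480,230),(a,b,z)),('side',J(63,232),(-a,b,z))]
q,r=fit(d,[.6,.25,-.29]); print('imager',q.round(4)); print(r.round(1).tolist())
for k in('top','side'):
    q2,r=fit([x for x in d if x[0]==k],[.6,.25,-.29]); print(k,q2.round(4))
a,b,z=.055,.075,.085
d=[('top',I(170,210),(a,b,z)),('top',I(426,290),(a,-b,z)),('top',I(361,480),(-a,-b,z)),('top',I(102,402),(-a,b,z)),
('side',J(135,243),(-a,b,z)),('side',J(330,241),(a,b,z)),('side',J(325,421),(a,-b,z)),('side',J(117,420),(-a,-b,z))]
q,r=fit(d,[.6,.25,-.29]); print('stage',q.round(4)); print(r.round(1).tolist())
for k in('top','side'):
    q2,r=fit([x for x in d if x[0]==k],[.6,.25,-.29]); print(k,q2.round(4))
s=ctrl.get_state(); print(cv2.Rodrigues(s['tool_rot'])[0].round(3))
print('bottle base/cap', px2w('top',*T(367,270),.105),px2w('side',*S(356,160),.105))
print('jar',px2w('top',277.5,230,.06),'dishes',px2w('top',271.5,162,.028),'tipbox',[px2w('top',*p,.06)[:2].round(3) for p in((416,236),(460,231),(462,257),(418,262))])
print('bay spot', px2w('top',*I(261,344),.085),px2w('side',*J(228,325),.085))
E
```

```text
side cam at [ 0.25278458 -0.84881148  0.99736526]
top cam at [ 0.33484449 -0.00414496  1.2734719 ]
tray [ 0.5112 -0.2673  0.1822]
[[-0.3, -0.3], [0.1, -0.7], [0.4, 0.2], [0.3, 0.5], [-0.7, -0.3], [0.2, -0.8], [0.6, 0.1], [-0.4, 0.2]]
top [ 0.5111 -0.2668  0.1769]
side [ 0.5113 -0.2677  0.1857]
imager [ 0.5055  0.2569 -0.3095]
[[0.4, -1.0], [-0.2, 1.0], [-1.3, -0.4], [-1.0, 1.4], [1.1, 0.4], [0.2, -0.9], [-0.4, 0.3]]
top [ 0.5051  0.2562 -0.3039]
side [ 0.5058  0.2592 -0.3214]
stage [ 0.4863  0.2658 -0.3133]
[[-0.6, -0.4], [0.2, -0.5], [0.1, 0.5], [-0.7, -0.3], [-0.0, 1.0], [0.0, 0.6], [0.0, -0.3], [-0.4, 0.6]]
top [ 0.4857  0.2651 -0.313 ]
side [ 0.4873  0.2682 -0.3145]
[[-0.001  0.964  0.268]
 [ 0.002  0.268 -0.964]
 [-1.    -0.    -0.002]]
bottle base/cap [ 0.51053995 -0.26657328  0.105     ] [ 0.51188212 -0.26963932  0.105     ]
jar [ 4.69078634e-01 -4.29957367e-04  6.00000000e-02] dishes [0.69838237 0.01596389 0.028     ] tipbox [array([ 0.444, -0.429]), array([ 0.457, -0.565]), array([ 0.377, -0.564]), array([ 0.364, -0.429])]
bay spot [0.48607115 0.26695673 0.085     ] [0.48842054 0.27042887 0.085     ]
```

```bash
cat >> h.py <<'E'
def rel(x,y,z,yaw=None):
    s=ctrl.get_state(); R=cv2.Rodrigues(s['tool_rot'])[0]; d=R.T@(np.array([x,y,z])-s['position'])
    cur=np.arctan2(R[1,2],R[0,2]); tw=0
    if yaw is not None:
        tw=-((yaw-cur+np.pi/2)%np.pi-np.pi/2)
    print('t%.2f pos'%s['time'],s['position'].round(4),'yaw %.3f'%cur,'F',s['ft_force'].round(1),'w %.3f'%s['grip_width'],'| travel',d.round(4),'twist %.3f'%tw,'down',R[:,0].round(3))
E
python3 -c "
from h import *
rel(.5112,-.268,.16,.182)"
```

```text
t0.10 pos [ 0.1737 -0.6259  0.2216] yaw -1.300 F [-0.2  0.2  0.1] w 0.996 | travel [ 0.062   0.421  -0.2544] twist -1.482 down [-0.001  0.002 -1.   ]
```

```bash
python3 -m pendant '[{"travel":[0,0.05,-0.03],"twist":-0.15},{"travel":[0,0.1,-0.06],"twist":-0.33},{"travel":[0.01,0.15,-0.09],"twist":-0.51},{"travel":[0.02,0.2,-0.12],"twist":-0.69},{"travel":[0.03,0.25,-0.15],"twist":-0.87},{"travel":[0.04,0.3,-0.18],"twist":-1.05},{"travel":[0.05,0.35,-0.21],"twist":-1.23},{"travel":[0.06,0.39,-0.24],"twist":-1.38},{"travel":[0.062,0.421,-0.254],"twist":-1.482},{"travel":[0.062,0.421,-0.254],"twist":-1.482}]' 1 30; python3 -c "
from h import *
rel(.5112,-.268,.084,.182)"
```

```text
time: 1.35
position: [0.5132, -0.2648, 0.1594]
tool_rot: [-0.145, 1.566, 0.151]
ft_force: [-0.1, -0.1, 0.2]
grip_width: 1.004
t1.35 pos [ 0.5132 -0.2648  0.1594] yaw 0.188 F [-0.1 -0.1  0.2] w 1.004 | travel [ 0.0754 -0.0031 -0.0026] twist 0.006 down [-0.     0.004 -1.   ]
```

```bash
python3 -m pendant '[{"travel":[0.02,-0.003,-0.003],"twist":0.006},{"travel":[0.05,-0.003,-0.003],"twist":0.006},{"travel":[0.075,-0.003,-0.003],"twist":0.006},{"travel":[0.075,-0.003,-0.003],"twist":0.006}]'; python3 -m pendant '[{"travel":[0,0,0],"twist":0},{"travel":[0,0,0],"twist":0},{"travel":[0,0,0],"twist":0},{"travel":[0,0,0],"twist":0},{"travel":[0,0,0],"twist":0},{"travel":[0,0,0],"twist":0}]' -1 30; python3 -c "
from h import *
rel(.5112,-.268,.084,.182); snap('side','s1.png')
im=cv2.imread('pics/s1.png')[230:370,230:400]; cv2.imwrite('pics/s1z.png',cv2.resize(im,None,fx=4,fy=4,interpolation=2))"
```

```text
time: 1.85
position: [0.508, -0.2687, 0.0822]
tool_rot: [-0.136, 1.571, 0.146]
ft_force: [-0.2, -0.2, 0.2]
grip_width: 0.998
time: 2.6
position: [0.5081, -0.2686, 0.0823]
tool_rot: [-0.136, 1.571, 0.146]
ft_force: [-0.5, 1.0, -0.1]
grip_width: 0.402
t2.60 pos [ 0.5081 -0.2686  0.0823] yaw 0.179 F [-0.5  1.  -0.1] w 0.402 | travel [-0.0017  0.0001  0.0031] twist -0.003 down [-0.005  0.006 -1.   ]
```

View pics/s1z.png

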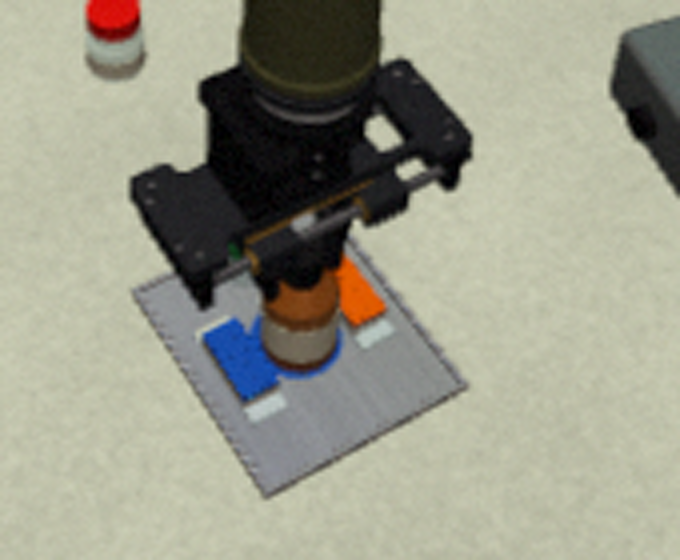

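The gripper straddles the bottle cap, and the blue slide is clear at about zoomed (240,360). The width of 0.40 is wider than the cap, so the fingers are still closing.

```bash
python3 -m pendant '[{"travel":[0,0,0],"twist":0},{"travel":[0,0,0],"twist":0},{"travel":[0,0,0],"twist":0},{"travel":[0,0,0],"twist":0}]' ; python3 -c "
from h import *
c,s=np.cos(.182),np.sin(.182)
p=np.array([.5112,-.268]); q=p-.150*np.array([-s,c]); print(q)
rel(.5112,-.268,.084,.182)
rel(q[0],q[1],.13,.182)"
```

```text
time: 3.15
position: [0.5081, -0.2685, 0.0822]
tool_rot: [-0.136, 1.571, 0.146]
ft_force: [0.6, 1.5, -1.4]
grip_width: 0.315
[ 0.53834954 -0.41552255]
t3.15 pos [ 0.5081 -0.2685  0.0822] yaw 0.180 F [ 0.6  1.5 -1.4] w 0.315 | travel [-0.0018 -0.      0.0031] twist -0.002 down [-0.005  0.006 -1.   ]
t3.15 pos [ 0.5081 -0.2685  0.0822] yaw 0.180 F [ 0.6  1.5 -1.4] w 0.315 | travel [-0.0488 -0.1497  0.0033] twist -0.002 down [-0.005  0.006 -1.   ]
```

```bash
python3 -m pendant '[{"travel":[-0.015,0,0],"twist":0},{"travel":[-0.04,0,0],"twist":0},{"travel":[-0.045,-0.03,0.001],"twist":0},{"travel":[-0.045,-0.07,0.002],"twist":0},{"travel":[-0.045,-0.11,0.003],"twist":0},{"travel":[-0.045,-0.14,0.003],"twist":0},{"travel":[-0.045,-0.15,0.003],"twist":0},{"travel":[-0.045,-0.15,0.003],"twist":0}]' ; python3 -c "
from h import *
rel(.53835,-.4155,.0785,.182)"
```

```text
time: 4.15
position: [0.5381, -0.4156, 0.1264]
tool_rot: [-0.135, 1.57, 0.146]
ft_force: [0.4, 0.6, -2.0]
grip_width: 0.312
t4.15 pos [ 0.5381 -0.4156  0.1264] yaw 0.179 F [ 0.4  0.6 -2. ] w 0.312 | travel [ 0.0479 -0.0003  0.0005] twist -0.003 down [-0.005  0.006 -1.   ]
```

```bash
python3 -m pendant '[{"travel":[0.015,0,0],"twist":0},{"travel":[0.032,0,0],"twist":0},{"travel":[0.041,0,0],"twist":0},{"travel":[0.045,0,0],"twist":0},{"travel":[0.0475,0,0],"twist":0},{"travel":[0.0475,0,0],"twist":0}]' ; python3 -c "
from h import *
rel(.53835,-.4155,.0785,.182)"
```

```text
time: 4.9
position: [0.538, -0.4153, 0.0791]
tool_rot: [-0.135, 1.57, 0.146]
ft_force: [-0.3, 0.1, -1.1]
grip_width: 0.314
t4.90 pos [ 0.538  -0.4153  0.0791] yaw 0.179 F [-0.3  0.1 -1.1] w 0.314 | travel [ 0.0006 -0.0002  0.0003] twist -0.003 down [-0.005  0.006 -1.   ]
```

```bash
python3 -m pendant '[{"travel":[0.001,0,0],"twist":0},{"travel":[0.0015,0,0],"twist":0}]';  python3 -m pendant '[{"travel":[0,0,0],"twist":0},{"travel":[0,0,0],"twist":0},{"travel":[0,0,0],"twist":0},{"travel":[0,0,0],"twist":0},{"travel":[0,0,0],"twist":0},{"travel":[0,0,0],"twist":0}]' 0.6; python3 -c "
from h import *
rel(.53835,-.4155,.16,.182)"
```

```text
time: 5.15
position: [0.5383, -0.4156, 0.0782]
tool_rot: [-0.136, 1.569, 0.145]
ft_force: [-0.5, -0.6, 0.7]
grip_width: 0.313
time: 5.9
position: [0.5383, -0.4156, 0.0782]
tool_rot: [-0.136, 1.569, 0.145]
ft_force: [0.8, -0.3, 0.3]
grip_width: 0.793
t5.90 pos [ 0.5383 -0.4156  0.0782] yaw 0.179 F [ 0.8 -0.3  0.3] w 0.793 | travel [-0.0818  0.0006 -0.0002] twist -0.003 down [-0.004  0.006 -1.   ]
```

```bash
python3 -m pendant '[{"travel":[-0.03,0,0],"twist":0},{"travel":[-0.08,0,0],"twist":0},{"travel":[-0.1,0,0],"twist":0},{"travel":[-0.1,0,0],"twist":0}]'
python3 - <<'E'
from h import *
for n in('top','side'):
    im=snap(n,n+'2.png'); 
    c=(320,180) if n=='top' else (255,270)
    cv2.imwrite('pics/%s2z.png'%n,cv2.resize(cv2.imread('pics/%s2.png'%n)[c[1]:c[1]+85,c[0]:c[0]+100],None,fx=7,fy=7,interpolation=2))
E
```

```text
time: 6.4
position: [0.5395, -0.4166, 0.1798]
tool_rot: [-0.138, 1.567, 0.143]
ft_force: [0.7, -0.9, -0.7]
grip_width: 0.802
```

View pics/top2z.png

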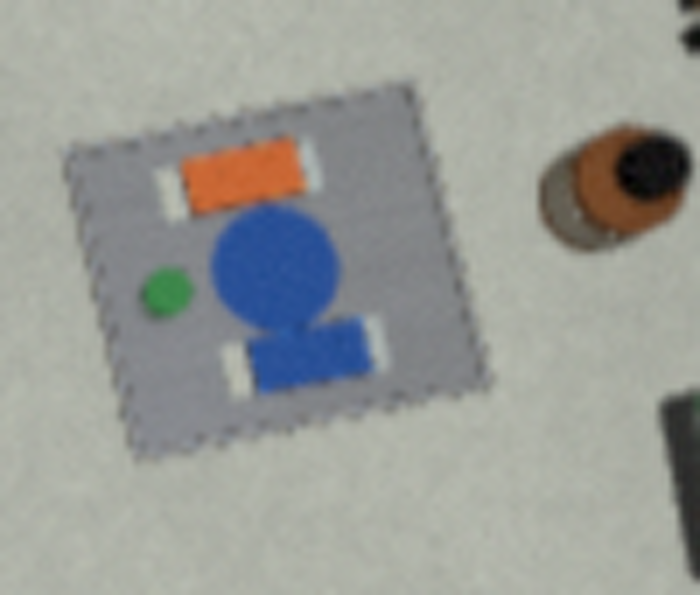

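View pics/side2z.png

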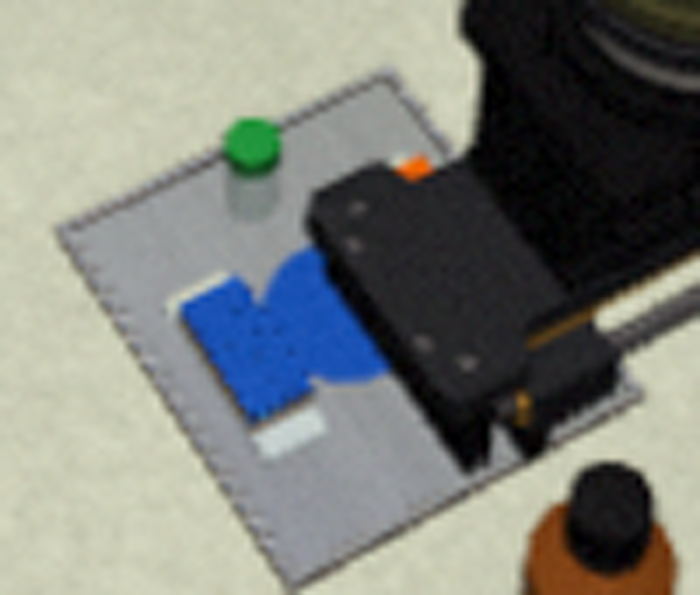

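The bottle stands at top zoomed (600,195). The blue slide is clear at about (310,355) in the zoomed top view and (250,350) in the zoomed side view.

Run:
```python
from fit import *
T=lambda x,y:U(320,180,7,(x,y)); S=lambda x,y:U(255,270,7,(x,y))
a,b,z=.013,.027,.021; A,B,Z=.0125,.038,.008
o=[('top',T(247,338),(a,b,z)),('top',T(365,318),(a,-b,z)),('top',T(373,375),(-a,-b,z)),('top',T(258,393),(-a,b,z)),
('top',T(222,345),(A,B,Z)),('top',T(233,398),(-A,B,Z)),('top',T(380,312),(A,-B,Z)),('top',T(389,368),(-A,-B,Z)),
('side',S(182,308),(-a,b,z)),('side',S(237,278),(a,b,z)),('side',S(313,388),(a,-b,z)),('side',S(255,422),(-a,-b,z)),('side',S(326,413),(A,-B,Z)),('side',S(276,460),(-A,-B,Z))]
q,r=fit(o,[.47,-.27,.18]); print(q.round(4),r.round(1).tolist())
for k in('top','side'):
    q2,r=fit([x for x in o if x[0]==k],[.47,-.27,.18]); print(k,q2.round(4))
# spot & tray-based
print('spot',px2w('top',*T(275,268),.004))
rel(q[0],q[1],.09,q[2])
```

```text
[ 0.469  -0.2775  0.1854] [[-0.2, -0.1], [-0.6, -0.6], [0.2, -0.8], [0.2, -0.0], [-0.6, 0.2], [-0.4, 0.2], [-0.4, 0.3], [0.2, -0.2], [-0.7, -0.1], [0.2, -0.2], [0.4, 0.1], [-0.3, -0.0], [0.6, 2.8], [-0.8, 0.6]]
top [ 0.4685 -0.2781  0.1633]
side [ 0.4692 -0.2767  0.2114]
spot [ 0.51104348 -0.26699483  0.004     ]
t6.50 pos [ 0.5379 -0.4158  0.1765] yaw 0.179 F [-0.3  0.1 -0.4] w 0.805 | travel [ 0.0878  0.1477 -0.0428] twist -0.006 down [-0.006  0.007 -1.   ]
```

```bash
python3 -c "
from fit import *
print(px2w('top',*U(320,180,7,(167,292)),.044))"; python3 -m pendant '[{"travel":[0,0.04,-0.01],"twist":0},{"travel":[0.01,0.08,-0.02],"twist":0},{"travel":[0.04,0.12,-0.035],"twist":0},{"travel":[0.075,0.142,-0.042],"twist":0},{"travel":[0.088,0.148,-0.043],"twist":-0.006},{"travel":[0.088,0.148,-0.043],"twist":-0.006}]' 0.2 30;python3 -c "
from h import *
rel(.469,-.2775,.009,.183)
snap('side','side3.png');cv2.imwrite('pics/side3z.png',cv2.resize(cv2.imread('pics/side3.png')[230:370,230:400],None,fx=4,fy=4,interpolation=2))"
```

```text
[ 0.49531815 -0.20947588  0.044     ]
time: 7.25
position: [0.4681, -0.2771, 0.0885]
tool_rot: [-0.138, 1.573, 0.153]
ft_force: [0.2, -0.8, 1.1]
grip_width: 0.599
t7.25 pos [ 0.4681 -0.2771  0.0885] yaw 0.185 F [ 0.2 -0.8  1.1] w 0.599 | travel [ 0.0795 -0.0014  0.0013] twist 0.002 down [-0.008  0.008 -1.   ]
```

View pics/side3z.png

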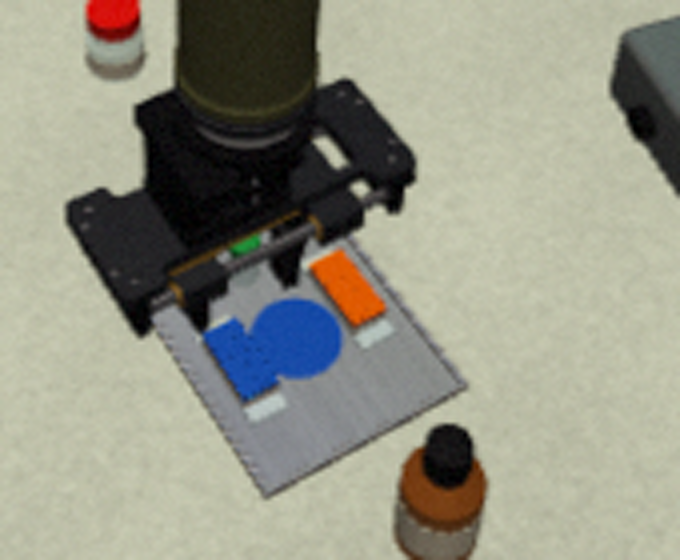

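```bash
python3 -c "
from h import *
p=ctrl.get_state()['position'];print(w2px('side',p))"; python3 -m pendant '[{"travel":[0.03,-0.001,0.001],"twist":0.002},{"travel":[0.06,-0.001,0.001],"twist":0.002},{"travel":[0.074,-0.001,0.001],"twist":0.002},{"travel":[0.079,-0.001,0.001],"twist":0.002},{"travel":[0.079,-0.001,0.001],"twist":0.002}]';python3 -c "
from h import *
rel(.469,-.2775,.009,.183)
snap('side','side4.png');cv2.imwrite('pics/side4z.png',cv2.resize(cv2.imread('pics/side4.png')[270:355,255:355],None,fx=7,fy=7,interpolation=2))"
```

```text
[290.02493451 303.82515332]
time: 7.92
position: [0.4707, -0.2789, 0.0115]
tool_rot: [-0.138, 1.57, 0.149]
ft_force: [0.5, -0.1, -0.1]
grip_width: 0.605
t7.92 pos [ 0.4707 -0.2789  0.0115] yaw 0.182 F [ 0.5 -0.1 -0.1] w 0.605 | travel [ 0.0025  0.0016 -0.0014] twist -0.001 down [-0.004  0.006 -1.   ]
```

View pics/side4z.png

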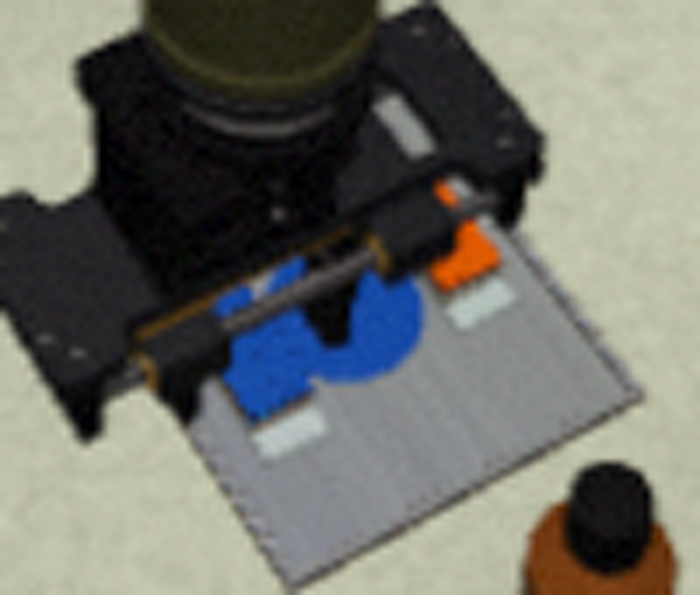

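The fingers straddle the blue slide, with tips at about zoomed (190,415) and (335,340). I'll lower the last 3 mm and grip.

```bash
python3 -m pendant '[{"travel":[0.003,0.0015,-0.0014],"twist":0},{"travel":[0.003,0.0015,-0.0014],"twist":0}]'; python3 -m pendant '[{"travel":[0,0,0],"twist":0},{"travel":[0,0,0],"twist":0},{"travel":[0,0,0],"twist":0},{"travel":[0,0,0],"twist":0},{"travel":[0,0,0],"twist":0},{"travel":[0,0,0],"twist":0},{"travel":[0,0,0],"twist":0}]' -1 40;python3 -c "
from h import *
rel(.469,-.2775,.009,.183)"
```

```text
time: 8.22
position: [0.4692, -0.2777, 0.0092]
tool_rot: [-0.139, 1.569, 0.148]
ft_force: [0.5, -0.0, -0.0]
grip_width: 0.597
time: 9.1
position: [0.4693, -0.2777, 0.0092]
tool_rot: [-0.139, 1.569, 0.148]
ft_force: [0.6, 0.2, 0.7]
grip_width: 0.295
t9.10 pos [ 0.4693 -0.2777  0.0092] yaw 0.182 F [0.6 0.2 0.7] w 0.295 | travel [ 0.0002  0.0003 -0.0002] twist -0.001 down [-0.003  0.006 -1.   ]
```

```bash
python3 -m pendant '[{"travel":[-0.01,0,0],"twist":0},{"travel":[-0.03,0,0],"twist":0},{"travel":[-0.07,0,0],"twist":0},{"travel":[-0.11,0,0],"twist":0},{"travel":[-0.13,0,0],"twist":0},{"travel":[-0.13,0,0],"twist":0}]' ;python3 -c "
from h import *
rel(.4808,.2495,.14,-.313)"
```

```text
time: 9.85
position: [0.4709, -0.2791, 0.1415]
tool_rot: [-0.141, 1.566, 0.145]
ft_force: [-0.8, 0.8, -0.5]
grip_width: 0.294
t9.85 pos [ 0.4709 -0.2791  0.1415] yaw 0.182 F [-0.8  0.8 -0.5] w 0.294 | travel [0.003  0.5181 0.1055] twist 0.495 down [-0.     0.003 -1.   ]
```

```bash
python3 -m pendant '[{"travel":[0,0.02,0.004],"twist":0.02},{"travel":[0,0.06,0.012],"twist":0.06},{"travel":[0,0.11,0.022],"twist":0.11},{"travel":[0,0.165,0.034],"twist":0.16},{"travel":[0,0.22,0.045],"twist":0.21},{"travel":[0,0.275,0.056],"twist":0.26},{"travel":[0,0.33,0.067],"twist":0.31},{"travel":[0,0.385,0.078],"twist":0.37},{"travel":[0,0.43,0.088],"twist":0.42},{"travel":[0,0.46,0.094],"twist":0.45}]' ;python3 -m pendant '[{"travel":[0,0,0],"twist":0},{"travel":[0,0,0],"twist":0}]';python3 -c "
from h import *
rel(.4808,.2495,.14,-.313)"
```

```text
time: 11.1
position: [0.4787, 0.1927, 0.1418]
tool_rot: [0.211, 1.563, -0.206]
ft_force: [-0.2, 0.6, 0.1]
grip_width: 0.295
time: 11.35
position: [0.4781, 0.1917, 0.1408]
tool_rot: [0.21, 1.565, -0.207]
ft_force: [-0.3, -0.4, 0.3]
grip_width: 0.292
t11.35 pos [0.4781 0.1917 0.1408] yaw -0.266 F [-0.3 -0.4  0.3] w 0.292 | travel [ 0.0009  0.0565 -0.0126] twist 0.047 down [-0.004  0.002 -1.   ]
```

```bash
python3 -m pendant '[{"travel":[0,0.02,-0.004],"twist":0.02},{"travel":[0,0.045,-0.01],"twist":0.04},{"travel":[0.001,0.0565,-0.0126],"twist":0.047},{"travel":[0.001,0.0565,-0.0126],"twist":0.047}]' ;python3 - <<'E'
from h import *
rel(.4808,.2495,.14,-.313)
for n,c,k in(('top',(145,165),6),('side',(195,115),6)):
    ims=[ctrl.get_image(n) for _ in range(2)]
    im=np.mean(ims,0).astype(np.uint8)[...,::-1]
    cv2.imwrite('pics/%s5.png'%n,im)
    cv2.imwrite('pics/%s5z.png'%n,cv2.resize(im[c[1]:c[1]+100,c[0]:c[0]+100],None,fx=k,fy=k,interpolation=2))
E
```

```text
time: 11.85
position: [0.4807, 0.249, 0.1396]
tool_rot: [0.246, 1.561, -0.244]
ft_force: [0.1, -0.2, 0.2]
grip_width: 0.294
t11.85 pos [0.4807 0.249  0.1396] yaw -0.312 F [ 0.1 -0.2  0.2] w 0.294 | travel [-0.0004  0.0005 -0.0001] twist 0.001 down [-0.004  0.002 -1.   ]
```

View pics/top5z.png

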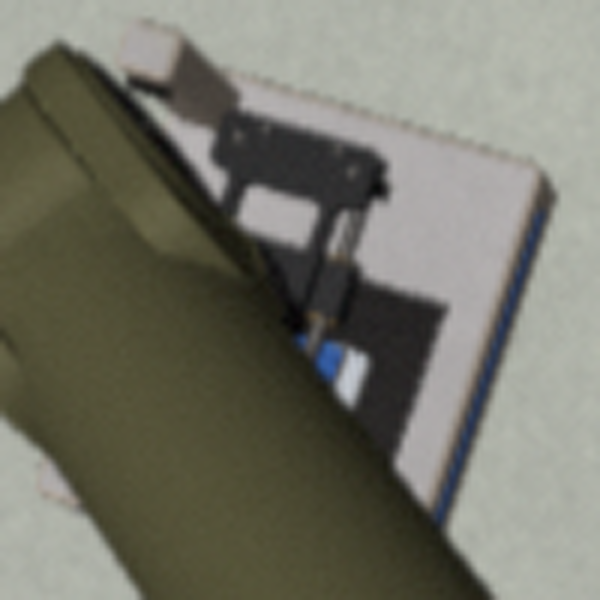

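View pics/side5z.png

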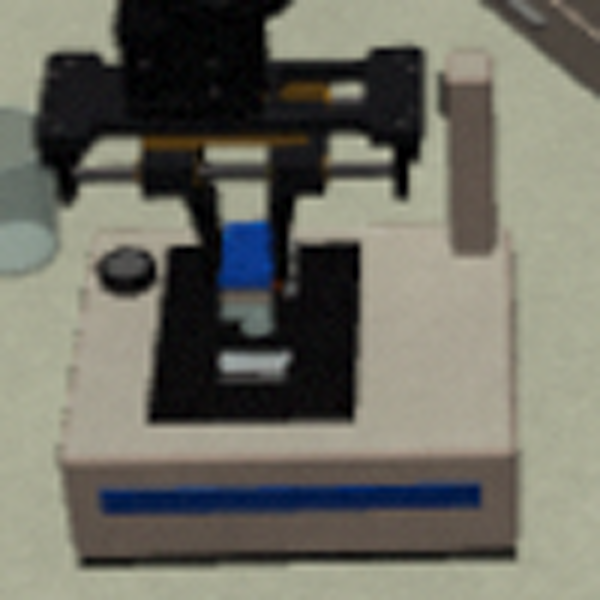

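Run:
```python
from h import *
im=cv2.imread('pics/side5.png'); x0,y0,k=222,145,14
z=cv2.resize(im[y0:y0+40,x0:x0+45],None,fx=k,fy=k,interpolation=2)
s=ctrl.get_state();p=s['position'];yaw=-.312;c,sn=np.cos(yaw),np.sin(yaw)
def L(l): return (p[0]+c*l[0]-sn*l[1],p[1]+sn*l[0]+c*l[1],p[2]-.0052+l[2])
def D(w,col):
    u=w2px('side',w); cv2.circle(z,(int((u[0]-x0+.5)*k),int((u[1]-y0+.5)*k)),3,col,-1)
for l in [(a,b,.017) for a in(-.013,.013) for b in(-.027,.027)]: D(L(l),(0,255,0))
for l in [(a,-.038,h) for a in(-.0125,.0125) for h in (0,.004)]: D(L(l),(0,255,255))
cv2.imwrite('pics/s5o.png',z)
```

```text
(no output)
```

View pics/s5o.png

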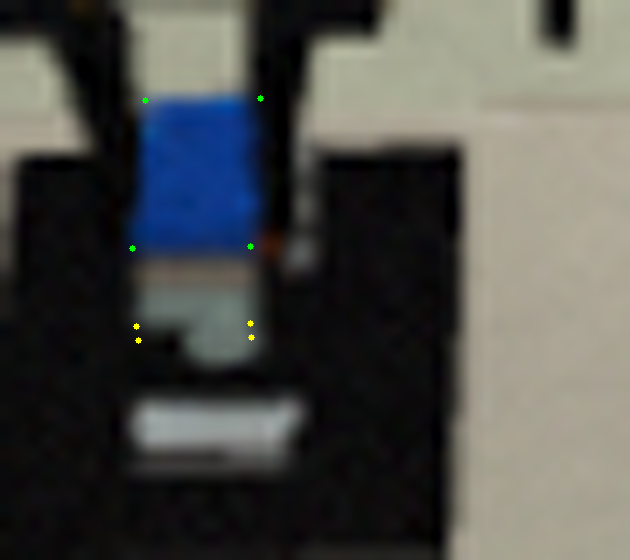

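Run:
```python
from h import *
def ov(n,f,x0,y0,w,h,k,bay,out):
    z=cv2.resize(cv2.imread(f)[y0:y0+h,x0:x0+w],None,fx=k,fy=k,interpolation=2)
    c,s=np.cos(bay[2]),np.sin(bay[2])
    def P(l):
        u=w2px(n,(bay[0]+c*l[0]-s*l[1],bay[1]+s*l[0]+c*l[1],.085+l[2])); return (int((u[0]-x0+.5)*k),int((u[1]-y0+.5)*k))
    for sx in(-1,1):
        for a,b in((-.037,-.025),(.024,.036)): cv2.line(z,P((sx*.0145,a,.0035)),P((sx*.0145,b,.0035)),(0,255,0),1)
    cv2.line(z,P((-.012,.03,.03)),P((.012,.03,.03)),(0,255,255),1); cv2.line(z,P((-.012,.03,.002)),P((.012,.03,.002)),(0,255,255),1)
    cv2.line(z,P((-.0145,-.034,.009)),P((.0145,-.034,.009)),(255,0,255),1)
    cv2.circle(z,P((0,0,0)),3,(0,0,255),-1)
    cv2.imwrite(out,z)
ov('side','pics/side0.png',215,145,50,45,14,(.4884,.2704,-.313),'pics/ovs.png')
ov('top','pics/top0.png',160,205,55,40,14,(.4861,.2670,-.313),'pics/ovt.png')
```

```text
(no output)
```

View pics/ovs.png

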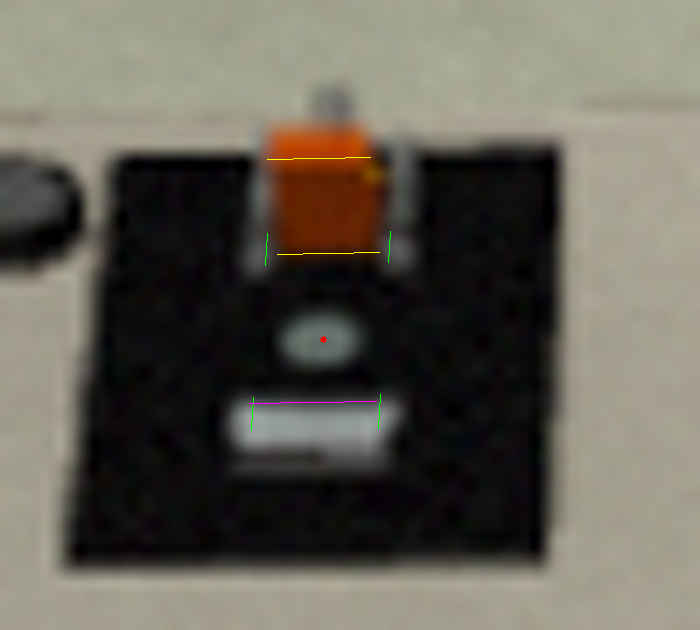

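View pics/ovt.png

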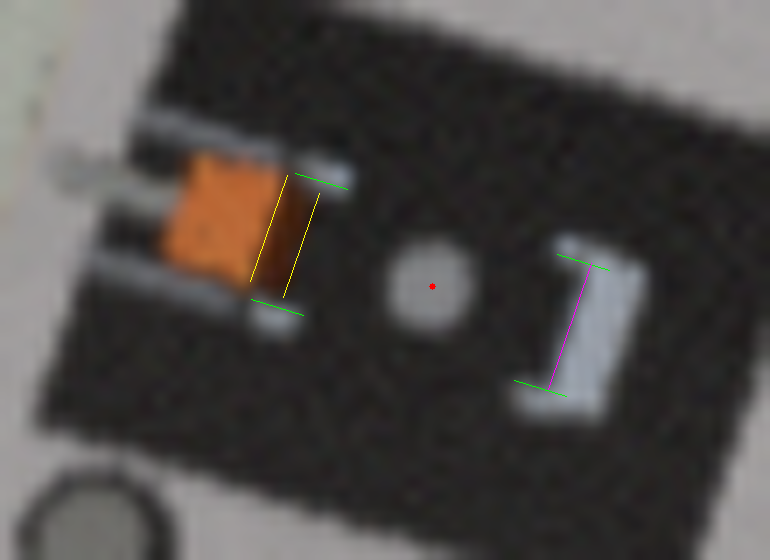

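```bash
python3 -c "
from h import *
rel(.4836,.2576,.1035,-.313)"; python3 -m pendant '[{"travel":[0.01,0.004,0],"twist":0},{"travel":[0.02,0.0085,0],"twist":0},{"travel":[0.03,0.0085,0],"twist":0},{"travel":[0.036,0.0085,0],"twist":0},{"travel":[0.036,0.0085,0],"twist":0}]'
cat > look.py <<'E'
import sys
from h import *
tag=sys.argv[1]; bx=eval(sys.argv[2]) if len(sys.argv)>2 else (.4884,.2704,-.313)
s=ctrl.get_state(); p=s['position']; R=cv2.Rodrigues(s['tool_rot'])[0]; yaw=np.arctan2(R[1,2],R[0,2])
im=np.mean([ctrl.get_image('side') for _ in range(2)],0).astype(np.uint8)[...,::-1]
cv2.imwrite('pics/side%s.png'%tag,im)
x0,y0,k=215,145,14
z=cv2.resize(im[y0:y0+40,x0:x0+50],None,fx=k,fy=k,interpolation=2)
def D(w,col):
    u=w2px('side',w); cv2.circle(z,(int((u[0]-x0+.5)*k),int((u[1]-y0+.5)*k)),2,col,-1)
def L(q,zz,l):
    c,sn=np.cos(q[2]),np.sin(q[2]); return (q[0]+c*l[0]-sn*l[1],q[1]+sn*l[0]+c*l[1],zz+l[2])
q=(p[0],p[1],yaw)
for l in [(a,b,.017) for a in(-.013,.013) for b in(-.027,.027)]: D(L(q,p[2]-.0052,l),(0,255,0))
for l in [(a,-.038,h) for a in(-.0125,.0125) for h in (0,.004)]: D(L(q,p[2]-.0052,l),(0,255,255))
for l in [(-.0145,-.025,.0035),(.0145,-.025,.0035),(-.0145,.024,.0035),(.0145,.024,.0035)]: D(L(bx,.085,l),(255,0,255))
cv2.imwrite('pics/o%s.png'%tag,z)
d=np.array(p[:2])-[.4873,.269]; c,sn=np.cos(-.313),np.sin(-.313); print('tcp in bay guess mm',(1000*np.array([c*d[0]+sn*d[1],-sn*d[0]+c*d[1]])).round(2),'bottom h %.1f'%(1000*(p[2]-.0902)), 'yaw %.3f'%yaw)
print(s['time'],p.round(4),s['ft_force'].round(2),s['grip_width'])
E
python3 look.py 6
```

```text
t12.05 pos [0.4811 0.2481 0.1398] yaw -0.314 F [-0.9  1.6  0.2] w 0.295 | travel [ 0.0363  0.0098 -0.0004] twist -0.001 down [-0.004  0.001 -1.   ]
time: 12.68
position: [0.4831, 0.256, 0.1031]
tool_rot: [0.247, 1.562, -0.247]
ft_force: [-0.2, -0.4, -0.1]
grip_width: 0.296
tcp in bay guess mm [  0.02 -13.61] bottom h 12.9 yaw -0.314
12.675 [0.4831 0.256  0.1031] [-0.2  -0.35 -0.06] 0.2955156239816973
```

View pics/o6.png

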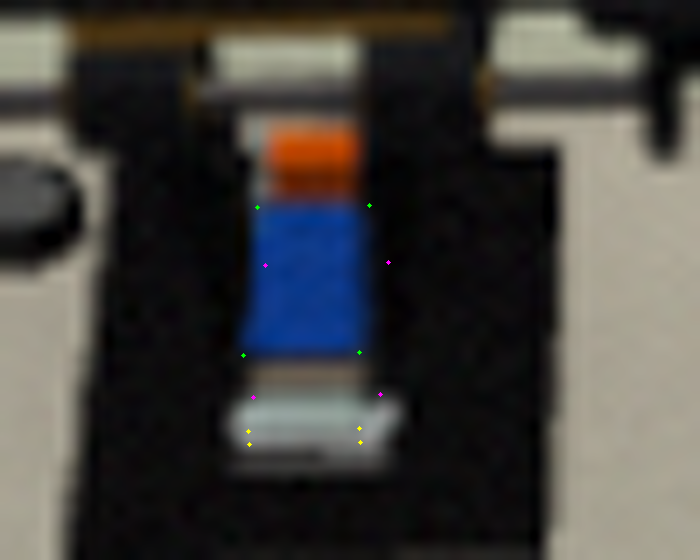

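```bash
python3 -m pendant '[{"travel":[0,0.003,0.0004],"twist":0},{"travel":[0,0.006,0.0004],"twist":0},{"travel":[0,0.009,0.0004],"twist":0}]'; python3 -m pendant '[{"travel":[0,0.001,0],"twist":0},{"travel":[0,0.002,0],"twist":0},{"travel":[0,0.003,0],"twist":0}]';  python3 look.py 7
```

```text
time: 13.15
position: [0.487, 0.2639, 0.1039]
tool_rot: [0.247, 1.56, -0.248]
ft_force: [-1.3, -3.0, 0.6]
grip_width: 0.294
time: 13.52
position: [0.4878, 0.2664, 0.1038]
tool_rot: [0.246, 1.561, -0.249]
ft_force: [-0.8, -3.2, 1.2]
grip_width: 0.293
tcp in bay guess mm [ 1.27 -2.27] bottom h 13.6 yaw -0.315
13.525 [0.4878 0.2664 0.1038] [-0.82 -3.18  1.18] 0.2932286924682748
```

```bash
python3 -m pendant '[{"travel":[0,0.003,-0.0005],"twist":0},{"travel":[0.001,0.006,-0.001],"twist":0},{"travel":[0.001,0.009,-0.001],"twist":0},{"travel":[0.001,0.0118,-0.001],"twist":0},{"travel":[0.001,0.0118,-0.001],"twist":0}]'; python3 look.py 8
```

```text
time: 14.25
position: [0.4908, 0.2776, 0.1027]
tool_rot: [0.246, 1.56, -0.25]
ft_force: [-0.6, -7.2, 1.9]
grip_width: 0.293
tcp in bay guess mm [0.71 9.24] bottom h 12.5 yaw -0.315
14.25 [0.4908 0.2776 0.1027] [-0.6  -7.22  1.87] 0.29292784229927527
```

View pics/o8.png

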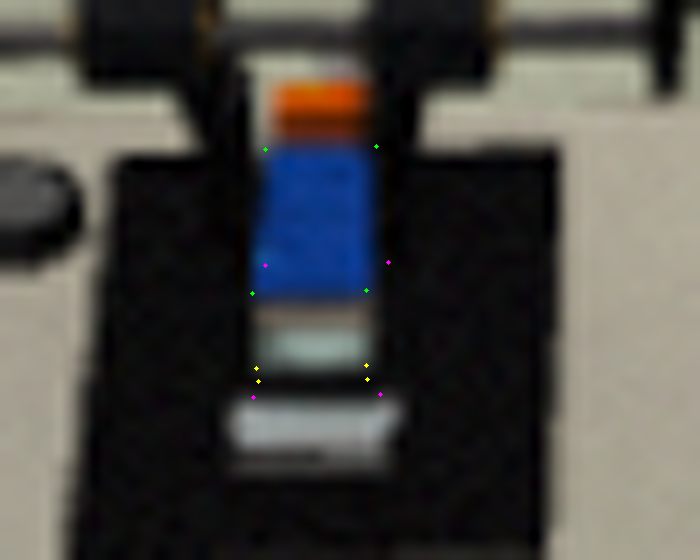

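```bash
python3 -m pendant '[{"travel":[0.002,0,-0.0005],"twist":0},{"travel":[0.004,0,-0.0005],"twist":0},{"travel":[0.006,0,-0.0005],"twist":0},{"travel":[0.008,0,-0.0005],"twist":0},{"travel":[0.009,0,-0.0005],"twist":0}]'; python3 look.py 9
```

```text
time: 14.98
position: [0.4899, 0.277, 0.0934]
tool_rot: [0.245, 1.561, -0.251]
ft_force: [-1.0, -5.2, 3.0]
grip_width: 0.295
tcp in bay guess mm [0.03 8.38] bottom h 3.2 yaw -0.316
14.975 [0.4899 0.277  0.0934] [-1.03 -5.19  2.97] 0.2954493170140194
```

View pics/o9.png

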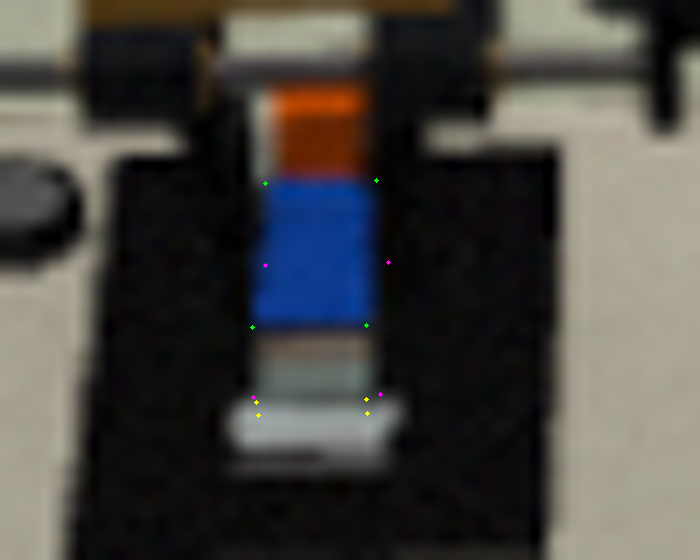

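```bash
python3 -m pendant '[{"travel":[0.001,0,0],"twist":0},{"travel":[0.002,0,0],"twist":0},{"travel":[0.003,0,0],"twist":0},{"travel":[0.003,0,0],"twist":0}]'; python3 look.py 10
```

```text
time: 15.58
position: [0.4896, 0.2764, 0.0905]
tool_rot: [0.244, 1.562, -0.253]
ft_force: [-2.8, -7.2, 4.3]
grip_width: 0.294
tcp in bay guess mm [-0.04  7.72] bottom h 0.3 yaw -0.316
15.575 [0.4896 0.2764 0.0905] [-2.75 -7.23  4.33] 0.29388359490195465
```

View pics/o10.png

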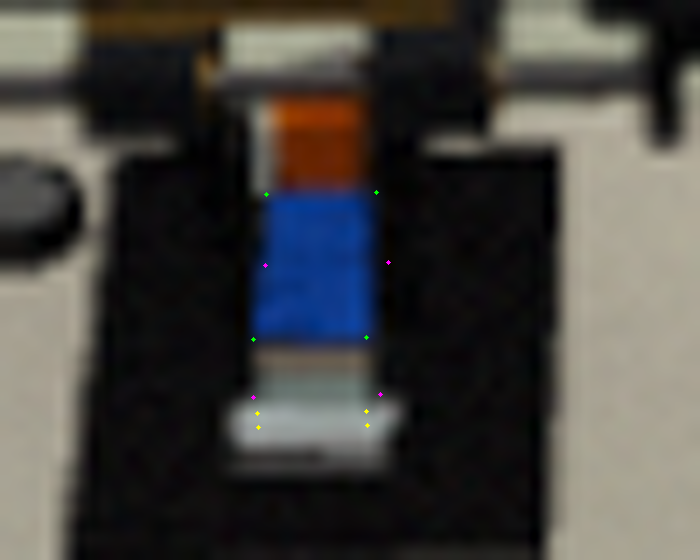

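```bash
python3 -m pendant '[{"travel":[0.0004,-0.0015,0],"twist":0},{"travel":[0.0004,-0.003,0],"twist":0},{"travel":[0.0004,-0.0045,0],"twist":0},{"travel":[0.0004,-0.006,0],"twist":0}]'; python3 look.py 11
```

```text
time: 16.18
position: [0.4879, 0.2711, 0.0904]
tool_rot: [0.244, 1.561, -0.252]
ft_force: [-0.5, -3.5, 3.5]
grip_width: 0.293
tcp in bay guess mm [-0.07  2.13] bottom h 0.2 yaw -0.316
16.175 [0.4879 0.2711 0.0904] [-0.53 -3.51  3.53] 0.2929013941199928
```

View pics/o11.png

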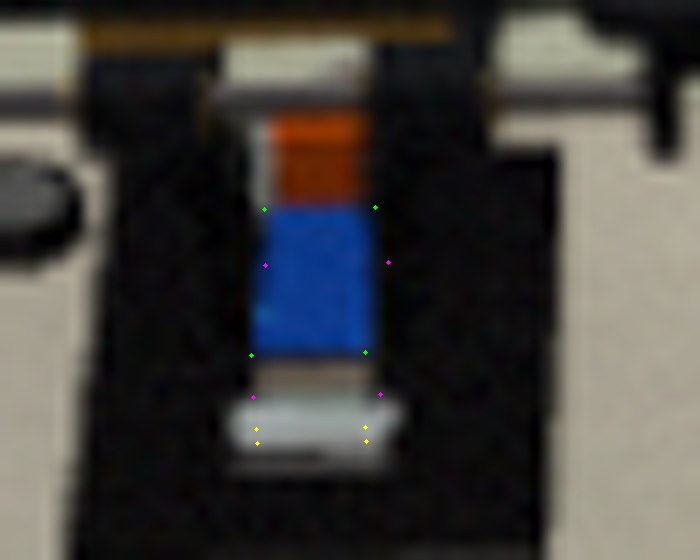

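```bash
python3 -m pendant '[{"travel":[0,-0.001,0],"twist":0},{"travel":[0,-0.002,0],"twist":0}]'; python3 -m pendant '[{"travel":[0,-0.001,0],"twist":0},{"travel":[0,-0.001,0],"twist":0}]'
```

```text
time: 16.52
position: [0.4872, 0.2692, 0.0904]
tool_rot: [0.244, 1.561, -0.252]
ft_force: [-1.6, -3.5, 3.2]
grip_width: 0.292
time: 16.77
position: [0.487, 0.2682, 0.0904]
tool_rot: [0.244, 1.561, -0.252]
ft_force: [-1.3, -2.8, 3.2]
grip_width: 0.294
```

```bash
python3 -m pendant '[{"travel":[0,-0.001,0],"twist":0},{"travel":[0,-0.001,0],"twist":0}]'; python3 -m pendant '[{"travel":[0,-0.001,0],"twist":0},{"travel":[0,-0.001,0],"twist":0}]'; python3 look.py 12
```

```text
time: 17.02
position: [0.4867, 0.2676, 0.0904]
tool_rot: [0.245, 1.561, -0.251]
ft_force: [-0.4, -2.1, 1.5]
grip_width: 0.295
time: 17.27
position: [0.4867, 0.2676, 0.0904]
tool_rot: [0.246, 1.561, -0.249]
ft_force: [1.8, 0.4, -1.2]
grip_width: 0.292
tcp in bay guess mm [-0.11 -1.55] bottom h 0.2 yaw -0.315
17.275 [0.4867 0.2676 0.0904] [ 1.84  0.45 -1.2 ] 0.2917934098177868
```

View pics/o12.png

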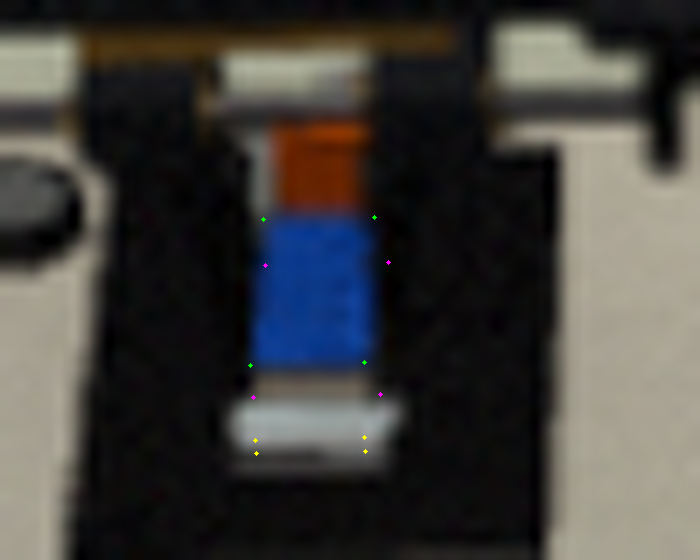

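The TCP stopped advancing and the force reversed, so the slide is against the fixed stop and its end is under the lip at about (315,405). Next I release it.

```bash
python3 -m pendant '[{"travel":[0,0,0],"twist":0},{"travel":[0,0,0],"twist":0},{"travel":[0,0,0],"twist":0},{"travel":[0,0,0],"twist":0}]' 0.0 20; python3 -m pendant '[{"travel":[-0.01,0,0],"twist":0},{"travel":[-0.04,0,0],"twist":0},{"travel":[-0.09,0,0],"twist":0},{"travel":[-0.12,0,0],"twist":0},{"travel":[-0.12,0,0],"twist":0}]'; python3 -c "
from h import *
rel(.5081,-.2685,.18,.18)
x,y=.4781,.19
rel(.5383,-.4156,.18,.18)"
```

```text
time: 17.88
position: [0.4866, 0.2675, 0.0904]
tool_rot: [0.246, 1.561, -0.249]
ft_force: [0.5, 0.8, -0.1]
grip_width: 0.495
time: 18.5
position: [0.4886, 0.2689, 0.2138]
tool_rot: [0.248, 1.556, -0.247]
ft_force: [-0.2, -0.2, -0.6]
grip_width: 0.503
t18.50 pos [0.4886 0.2689 0.2138] yaw -0.315 F [-0.2 -0.2 -0.6] w 0.503 | travel [ 0.0336 -0.5048  0.1852] twist -0.495 down [ 0.001  0.    -1.   ]
t18.50 pos [0.4886 0.2689 0.2138] yaw -0.315 F [-0.2 -0.2 -0.6] w 0.503 | travel [ 0.0336 -0.6353  0.2595] twist -0.495 down [ 0.001  0.    -1.   ]
```

```bash
python3 -m pendant '[{"travel":[0,-0.03,0.012],"twist":-0.02},{"travel":[0,-0.08,0.033],"twist":-0.06},{"travel":[0,-0.135,0.055],"twist":-0.1},{"travel":[0,-0.19,0.078],"twist":-0.15},{"travel":[0,-0.245,0.1],"twist":-0.2},{"travel":[0,-0.3,0.122],"twist":-0.25},{"travel":[0,-0.355,0.145],"twist":-0.3},{"travel":[0.01,-0.41,0.167],"twist":-0.36},{"travel":[0.02,-0.465,0.19],"twist":-0.42},{"travel":[0.02,-0.51,0.208],"twist":-0.495}]' 0.6
python3 - <<'E'
from h import *
rel(.5383,-.4156,.15,.18)
for n,(x0,y0,w,h) in dict(top=(160,205,55,40),side=(215,145,50,45)).items():
    im=np.mean([ctrl.get_image(n) for _ in range(2)],0).astype(np.uint8)[...,::-1]
    cv2.imwrite('pics/%s13.png'%n,im)
    z=cv2.resize(im[y0:y0+h,x0:x0+w],None,fx=14,fy=14,interpolation=2)
    bay=(.4861,.2670,-.313) if n=='top' else (.4884,.2704,-.313)
    c,s=np.cos(bay[2]),np.sin(bay[2])
    for l in [(a,b,.017) for a in(-.013,.013) for b in(-.027,.027)]+[(a,b,.004) for a in(-.0125,.0125) for b in(-.038,.038)]+[(a,.038,.03) for a in(-.012,.012)]:
        u=w2px(n,(bay[0]+c*l[0]-s*l[1],bay[1]+s*l[0]+c*l[1],.085+l[2])); cv2.circle(z,(int((u[0]-x0+.5)*14),int((u[1]-y0+.5)*14)),2,(0,255,0),-1)
    cv2.imwrite('pics/o13%s.png'%n,z)
E
```

```text
time: 19.75
position: [0.5266, -0.2829, 0.1916]
tool_rot: [-0.14, 1.568, 0.143]
ft_force: [0.8, 1.3, -0.2]
grip_width: 0.798
t19.75 pos [ 0.5266 -0.2829  0.1916] yaw 0.180 F [ 0.8  1.3 -0.2] w 0.798 | travel [ 0.0414 -0.1327 -0.0122] twist 0.000 down [-0.002  0.002 -1.   ]
```

View pics/o13side.png

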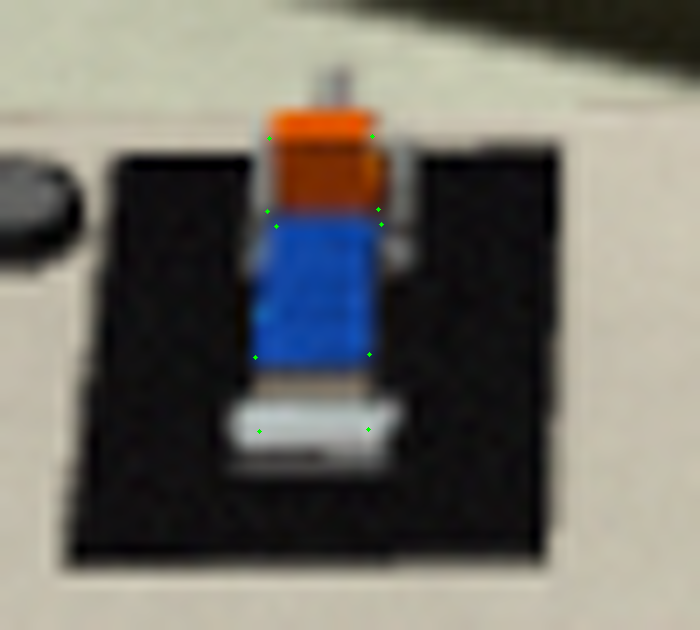

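View pics/o13top.png

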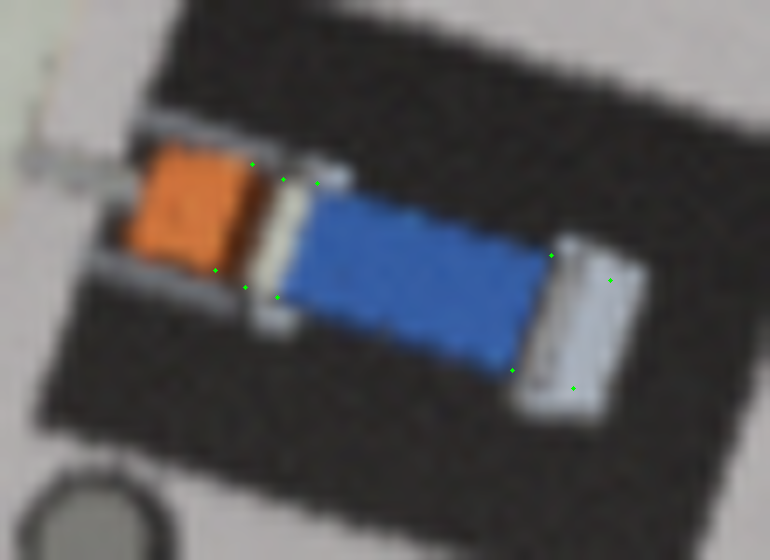

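In both views the slide lies in the bay: the lid corners match the seated prediction to within about 0.7 px, the end is under the lip, and the gate presses the other end. Next I fetch the bottle.

```bash
python3 -m pendant '[{"travel":[0.01,-0.04,-0.004],"twist":0},{"travel":[0.02,-0.09,-0.008],"twist":0},{"travel":[0.035,-0.125,-0.012],"twist":0},{"travel":[0.041,-0.1327,-0.0122],"twist":0},{"travel":[0.041,-0.1327,-0.0122],"twist":0}]'; python3 -c "
from h import *
rel(.5383,-.4156,.0782,.18)"
```

```text
time: 20.58
position: [0.5392, -0.4113, 0.1504]
tool_rot: [-0.137, 1.567, 0.144]
ft_force: [0.1, 0.9, 0.4]
grip_width: 0.798
t20.57 pos [ 0.5392 -0.4113  0.1504] yaw 0.179 F [0.1 0.9 0.4] w 0.798 | travel [ 0.0722 -0.0044 -0.0016] twist -0.001 down [-0.001  0.005 -1.   ]
```

```bash
python3 -m pendant '[{"travel":[0.015,-0.004,-0.0016],"twist":0},{"travel":[0.045,-0.0044,-0.0016],"twist":0},{"travel":[0.065,-0.0044,-0.0016],"twist":0},{"travel":[0.0722,-0.0044,-0.0016],"twist":0},{"travel":[0.0722,-0.0044,-0.0016],"twist":0}]'; python3 -m pendant '[{"travel":[0,0,0],"twist":0},{"travel":[0,0,0],"twist":0},{"travel":[0,0,0],"twist":0},{"travel":[0,0,0],"twist":0},{"travel":[0,0,0],"twist":0},{"travel":[0,0,0],"twist":0},{"travel":[0,0,0],"twist":0},{"travel":[0,0,0],"twist":0}]' -1 30; python3 -c "
from h import *
rel(.5105,-.268,.125,.18)"
```

```text
time: 21.2
position: [0.5384, -0.4151, 0.0781]
tool_rot: [-0.137, 1.567, 0.145]
ft_force: [0.2, 0.5, 0.5]
grip_width: 0.796
time: 22.2
position: [0.5385, -0.4151, 0.0781]
tool_rot: [-0.137, 1.567, 0.145]
ft_force: [-0.1, -0.5, 0.5]
grip_width: 0.316
t22.20 pos [ 0.5385 -0.4151  0.0781] yaw 0.180 F [-0.1 -0.5  0.5] w 0.316 | travel [-0.0461  0.15   -0.0013] twist -0.000 down [-0.001  0.005 -1.   ]
```

```bash
python3 -m pendant '[{"travel":[-0.015,0,0],"twist":0},{"travel":[-0.04,0,0],"twist":0},{"travel":[-0.046,0.03,0],"twist":0},{"travel":[-0.046,0.07,-0.001],"twist":0},{"travel":[-0.046,0.11,-0.001],"twist":0},{"travel":[-0.046,0.14,-0.0013],"twist":0},{"travel":[-0.046,0.15,-0.0013],"twist":0},{"travel":[-0.046,0.15,-0.0013],"twist":0}]';  python3 -c "
from h import *
rel(.5108,-.2675,.0828,.18)"
```

```text
time: 23.2
position: [0.5108, -0.2685, 0.1256]
tool_rot: [-0.138, 1.566, 0.144]
ft_force: [-0.2, -0.8, -1.6]
grip_width: 0.316
t23.20 pos [ 0.5108 -0.2685  0.1256] yaw 0.180 F [-0.2 -0.8 -1.6] w 0.316 | travel [0.0428 0.0008 0.0002] twist -0.000 down [-0.     0.004 -1.   ]
```

```bash
python3 -m pendant '[{"travel":[0.015,0.001,0],"twist":0},{"travel":[0.03,0.001,0],"twist":0},{"travel":[0.038,0.001,0],"twist":0},{"travel":[0.0415,0.001,0],"twist":0},{"travel":[0.0425,0.001,0],"twist":0},{"travel":[0.0425,0.001,0],"twist":0}]';  python3 -c "
from h import *
rel(.5108,-.2675,.082,.18)"
```

```text
time: 23.95
position: [0.5109, -0.2674, 0.0834]
tool_rot: [-0.139, 1.566, 0.144]
ft_force: [-1.2, -1.0, -1.8]
grip_width: 0.315
t23.95 pos [ 0.5109 -0.2674  0.0834] yaw 0.180 F [-1.2 -1.  -1.8] w 0.315 | travel [ 0.0014 -0.0001 -0.0001] twist 0.000 down [ 0.     0.003 -1.   ]
```

```bash
python3 -m pendant '[{"travel":[0.0008,0,0],"twist":0},{"travel":[0.0013,0,0],"twist":0}]';python3 -m pendant '[{"travel":[0,0,0],"twist":0}]'
```

```text
time: 24.2
position: [0.5111, -0.2675, 0.0824]
tool_rot: [-0.139, 1.565, 0.144]
ft_force: [-0.1, 0.3, -1.2]
grip_width: 0.312
time: 24.32
position: [0.5111, -0.2676, 0.0825]
tool_rot: [-0.139, 1.565, 0.144]
ft_force: [-0.4, 0.4, -1.5]
grip_width: 0.313
```

```bash
python3 -m pendant '[{"travel":[0.0005,0,0],"twist":0},{"travel":[0.0007,0,0],"twist":0}]';python3 -m pendant '[{"travel":[0,0,0],"twist":0}]'
```

```text
time: 24.58
position: [0.5113, -0.2677, 0.0821]
tool_rot: [-0.139, 1.565, 0.143]
ft_force: [-0.5, 0.2, 0.6]
grip_width: 0.313
time: 24.7
position: [0.5112, -0.2677, 0.0821]
tool_rot: [-0.139, 1.565, 0.143]
ft_force: [-0.2, -0.1, -1.1]
grip_width: 0.315
```

```bash
python3 -m pendant '[{"travel":[0.0002,0,0],"twist":0},{"travel":[0.0002,0,0],"twist":0},{"travel":[0.0002,0,0],"twist":0},{"travel":[0.0002,0,0],"twist":0},{"travel":[0.0002,0,0],"twist":0},{"travel":[0.0002,0,0],"twist":0}]' 0.6; python3 -m pendant '[{"travel":[-0.02,0,0],"twist":0},{"travel":[-0.06,0,0],"twist":0},{"travel":[-0.1,0,0],"twist":0},{"travel":[-0.12,0,0],"twist":0}]'; python3 -m pendant '[{"travel":[0,-0.05,0],"twist":0},{"travel":[0,-0.1,0],"twist":0},{"travel":[0,-0.15,0],"twist":0},{"travel":[0,-0.18,0],"twist":0},{"travel":[0,-0.19,0],"twist":0},{"travel":[0,-0.19,0],"twist":0}]'
python3 - <<'E'
from h import *
out=[]
for n,(x0,y0) in dict(top=(150,165),side=(195,110)).items():
    im=snap(n,n+'14.png')[...,::-1]
    cv2.imwrite('pics/%s14z.png'%n,cv2.resize(im[y0:y0+(110 if n=="top" else 240),x0:x0+(255 if n=="top" else 165)],None,fx=3 if n=="top" else 2.5,fy=3 if n=="top" else 2.5,interpolation=2))
E
```

```text
time: 25.45
position: [0.5113, -0.2677, 0.0819]
tool_rot: [-0.139, 1.565, 0.143]
ft_force: [0.4, 0.5, 0.9]
grip_width: 0.789
time: 25.95
position: [0.5125, -0.2683, 0.2057]
tool_rot: [-0.142, 1.561, 0.141]
ft_force: [0.1, 0.1, -0.6]
grip_width: 0.798
time: 26.7
position: [0.5465, -0.4546, 0.2054]
tool_rot: [-0.141, 1.561, 0.142]
ft_force: [-0.3, 0.7, 0.7]
grip_width: 0.797
```

View pics/top14z.png

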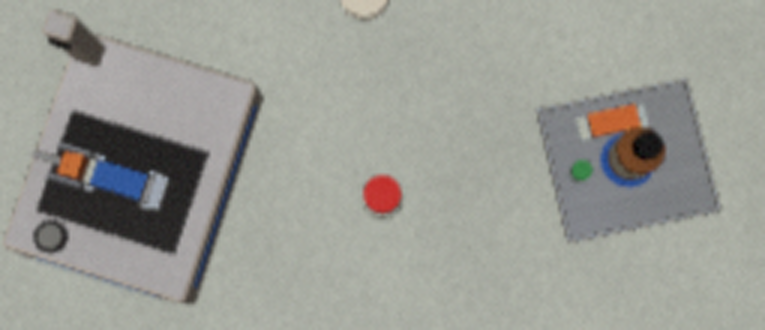

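View pics/side14z.png

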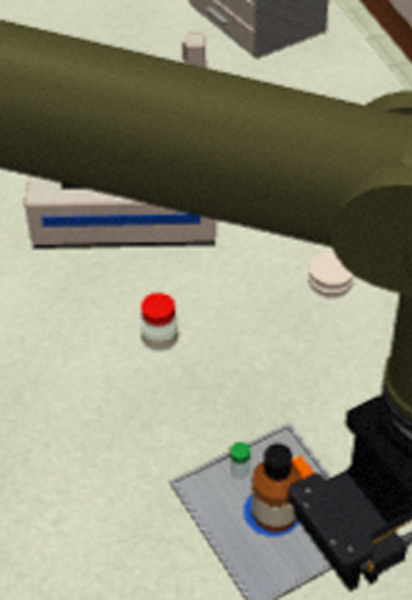

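The bottle stands upright on the blue spot. Its cap is at top-view pixel (365.7,213.3), against (365.8,213.7) at the start. The slide is seated, and the gripper is in free air, so I'm handing in.

```bash
python3 -c "
from bench import ctrl
print(ctrl.get_state()['ft_force'].round(1)); print(ctrl.close_job())"
```

```text
[-0.4 -0.2 -0.2]
the job is handed in; nothing more can be done
None
```

I finished the job and handed it in at about 27 s of the 72 s allowed; no verdict was reported.

**What I did:**
- **Bottle aside:** I lifted the bottle by its cap and stood it on the table, 150 mm from the spot.
- **Slide loaded:** I gripped the blue slide across its width and pushed the gate back with its end, about 17 mm by estimate. I then lowered it flat between the guides and slid it under the lip until it met the stop, where the arm stopped advancing and the force reversed. Then I released it.
- **Bottle back:** I returned the bottle to the blue spot and moved the arm clear.

**Last checks:**
- **Slide:** After release, the lid corners matched the seated prediction closely in the top view. In the side view they were within about 0.7 px, with the near and far edges off in opposite directions and the centre agreeing, so I put that down to blur. In the last top view the slide is still seated with the gate against its end, but the arm hides it in the last side view.
- **Bottle:** It stands upright with its cap within half a pixel of its starting position.
- **Everything else:** The orange slide, vial, jar, dishes and lens cap look undisturbed. The beaker and tip box were outside my final close-up crops, so I did not check them at the end.
- **Robot:** Contact force on the tool was close to zero at hand-in.

**Disagreements:** The two cameras placed the bay about 2 mm apart in x and 3 mm apart in y, so I used a value between them and checked it by feel. The push force read about 7 N where I expected about 6 N. I had no direct reading of the gate joint.

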